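# Set the display stand's sprung leg to its length mark and close the cam lever

## Robot

A 6-joint arm with a two-finger parallel gripper is mounted at the origin on a cart in front of the work surface, level with it; the furniture and walls round the work are solid. World frame = base frame: x ahead of the robot, y to its left, z up, the work surface at z = 0. Lengths are in m, angles in rad, forces in N, time in s.
With the tool pointing down it reaches from about 0.3 to 0.875 m from the base axis. Payload 6.4 kg.
Tool frame: the origin (TCP) lies at the very end of the fingers, on their centre line; the grasp point (between the pads) lies 19 mm behind it (r.grasp_offset is the distance from the TCP to the grasp point, in m); z points along the fingers, y is the line along which they close (so a half turn about z gives the same grasp; the last joint's range is limited). The gripper opens to 85 mm and grips with 20 to 120 N. Pads are 22 mm wide; open, the fingers measure 114 mm over their backs; the gripper's body (76 mm by 85 mm) begins 54 mm behind the grasp point. The pads swing forward as they close: fully open they stand 13 mm farther back than shut.
Start: joints at [1.014, 0.181, 1.607, -0, 1.354, -0.206], TCP at [0.198, 0.54, 0.231] pointing down, gripper open.
Joint ranges: [-2.99, 2.99], [-0.89, 2.07], [0.3, 2.58], [-1.14, 4.28], [0, 2.63], [-3.12, 3.12]. Speed limits (rad/s): [2.57, 2.57, 3.01, 3.14, 3.14, 3.14].

## Interface

Orientations are given as [roll, pitch, yaw] about the fixed x, y, z axes, in that order (R = Rz(yaw) Ry(pitch) Rx(roll)).
In Python, from station import telemetry, imaging, workorder, r gives the robot as it stands.
- The arm moves only by the tool carry_out, never from a script. Its argument "deltas" is a list that holds one entry, the list of rows, each a list of 6 numbers: the shift along the tool's x, y, z in mm, then the turn, a rotation vector about the tool's x, y, z in rad. In form: [[[dx, dy, dz, wx, wy, wz], ...]]. A call has exactly 5 rows; each row shifts and turns the commanded pose from where the row before left it, along the tool's axes as they then stand; what a row does not reach is not made up. A row lasts 1/10 s, in which the tool goes at most 50 mm and 8.59 degrees, less where a joint would pass 70% of its speed; a pose out of reach is approached as far as the arm can. A call is refused whole if a number of a shift passes 50 or a number of a turn 0.15, either way. A call with a gripper value outside its range is refused whole. "hand" is the closure, from 0 (fully open) to 1 (shut), set as the call begins (left out, the last holds). The fingers move at their own pace and stop on an object; "force" is the grip in N (left out, the last holds). Time passes only in rows, so rows that do not move let the fingers close, or fill a call up. It gives the time, the measured TCP pose, the force, the opening and the grip force at its end, in the units of the state.
- telemetry.sense(): the state, without advancing time (a new reading comes with each control period).
- imaging.snapshot(name): name is "scene" or "top" or "wrist"; returns a dict with "pixels" (480x640x3 uint8, red, green, blue), "K" (3x3 intrinsics, pixels), "view" (4x4, takes a point from world to camera coordinates). Camera axes: x right, y down, z forward; pixel columns grow to the right and rows downward; lengths in m; the calibration is good to about 2 mm. The wrist camera is an equidistant fisheye: a pixel r from the principal point sees the ray r / f radians off the axis. A picture is of the moment at which its call begins. There is no depth.
- workorder.hand_in(): hands the job in; it is judged then, once.
Trained networks look in a picture, given as the dict that the camera call returned (one of the last four; its "shot" number tells which), for a name from the list of things; names that differ only in an ending like _2 or _b are one class to them, and where a whole thing is asked for, a point or a joint stands for the part that bears it (a point fixed in the world has none). Each returns a list of dicts, best first, with "confidence" (0 to 1); they miss things now and then, are a little off and sometimes report something else, mostly with a low value. They report only what shows in the picture. A call takes as long as a camera call.
- imaging.boxes_of(picture, label): "xy" ([column, row] in pixels, amid what is visible of it).
- imaging.spot_point(picture, label): "xy" ([column, row] in pixels: a listed point, or the origin of a listed thing).
The state is a dict: "t": time; "joints": joint angles; "qvel": joint speeds; "effort": joint torques, N m; "tool_pos": TCP position; "ee_rot": TCP orientation; "wrist_force": force on the tool from outside, world axes, zero at the start; "wrist_torque": the same for the moment, N m; "width": finger opening in m; "finger_force": force on a finger pad.
Only numpy, scipy, OpenCV 4.12 (cv2) and the standard library are available. Lean on these libraries where they do the work, as an engineer would, in place of code of your own. Each camera call takes 0.05 s, during which the arm holds its last target. There are 200 camera calls.

## Task

Push the sprung sliding leg of the folded display stand in until the red pointer on its side lines up with the black line on the yellow length mark, with the red cam lever still open. Then, holding the leg on that mark all the while, slide the red cam lever fully closed towards the grey tab, and finish still pinching the lever and the tab between the fingers with the leg on its mark (it springs out again if let go; do not release it). Leave the other things on the counter alone.

Things in the scene. Friction and masses are not known exactly. Their poses are not given: they have to be found in the camera images.
- stand: folded display stand, lying fixed on the counter: aluminium tube 300 mm long, 26 mm wide, top 45 mm above the counter, on two black saddles, black crown at its -y end. Origin on the counter under the tube; y axis along the tube towards the rubber foot of the sliding leg, z up. Nothing of it is higher than 60 mm but the tab and the lever's pad. The axes of all entries of the stand are parallel to its own.
- leg: the sliding leg with its grey clamp head (42 mm wide, 64 mm along y, top 54 mm high) and an upright grey tab on it. Starts fully out, origin 70 mm to +y of the stand's; slides up to 120 mm in, along -y. A spring pushes it out (3 N when out, 5 N fully in); it never locks, even with the lever closed: let go, it springs out. Origin at counter level under the head's centre.
- tab_face (a point): centre of the outer (+y) face of the grey tab, at the height to grip, 87 mm above the counter. Tab: fixed on the clamp head, 30 mm wide, 8 mm thick along y, top 105 mm above the counter. Pushing this face along -y pushes the leg in.
- lever: the cam lever, a red upright pad sliding along the clamp head towards the tab; it rides on the leg, has about 5 N of friction and stays where it is left on the head. Travel 18 mm along +y: open (starts 0 to 2 mm along), its origin coincides with the leg's; fully closed, at its stop, it is 18 mm to +y of it.
- pad_face (a point): centre of the outer (-y) face of the lever's red pad, 87 mm above the counter, the height to grip. Pad: 30 mm wide, 8 mm thick along y, top 105 mm high. Pushing this face along +y closes the lever. Over their outer faces pad and tab measure 56 mm with the lever open, 38 mm closed; to pinch them the fingers close along the stand's y.
- pointer (a point): tip of the red pointer on the robot's side of the clamp head, 37 mm above the counter, level along y with the head's centre: 28 mm to -y of the tab's outer face. Moves with the leg.
- mark_line (a point): near end, 1 mm from the pointer's path, of the black line on the yellow length mark (a fixed clip 24x18 mm on the scale ledge beside the tube). The pointer is on the mark when the two points have the same y along the stand; the mark needs the leg 40 to 100 mm in.
- date_stamp: wooden hand stamp with turned handle, 31x52x88 mm, a bystander to leave alone. Origin at the centre of its underside.
- tape_dispenser: black tape dispenser, 33x138x68 mm, a bystander to leave alone. Origin at the centre of its underside.
- button_box: white and pale blue box, 55x85x30 mm, a bystander to leave alone. Origin at the centre of its underside.
- thread_red: red thread spool, 28 mm across, 48 mm high, a bystander to leave alone. Origin at the centre of its underside.
- thread_navy: navy thread spool, 28 mm across, 48 mm high, a bystander to leave alone. Origin at the centre of its underside.

How it is judged:
By the outcome, as a careful person would: the job done as asked, in the order asked, and still so for the second after the job is handed in, while the arm keeps its last pose, push and grip.
It also fails if it takes over 56 s, if anything falls off the work surface, if the arm or the gripper's body presses on something with over 40 N, if the wrist force passes 120 N, or if a joint passes its speed limit or range.

## Working session

There is one attempt and no reset: what is moved stays moved. The work goes in short steps, Python scripts to look and compute and a tool call to move; the robot and the scene stay as the last step left them, time stands still between calls to the robot, and variables do not carry over. Pictures are saved under pics/ and viewed, at most 10 in all, crops included, and the job is handed in when it is done.

Besides the shell and the picture viewer there is one more tool, called as a command line: name --argument value ..., lists and objects as JSON in quotes. carry_out: Moves the arm, as the interface text tells. Its arguments: {"type":"object","properties":{"deltas":{"type":"array"},"hand":{"type":"number"},"force":{"type":"number"}},"required":["deltas"]}

```bash
mkdir -p pics; ls
cat > h.py <<'E'
from station import telemetry, imaging, workorder, r
import numpy as np, cv2
def save(p,n): cv2.imwrite('pics/'+n,p['pixels'][:,:,::-1])
def ray(p,uv,fish=False):
    K=p['K'];V=p['view'];a=np.array([(uv[0]-K[0,2])/K[0,0],(uv[1]-K[1,2])/K[1,1]])
    if fish:
        th=np.hypot(*a);d=np.array([*(a/th*np.sin(th)),np.cos(th)])
    else: d=np.array([*a,1.])
    R=V[:3,:3];return -R.T@V[:3,3],R.T@d/np.linalg.norm(d)
def atz(p,uv,z,fish=False):
    o,d=ray(p,uv,fish);return o+d*(z-o[2])/d[2]
def proj(p,X):
    c=p['view'][:3,:3]@np.array(X)+p['view'][:3,3];q=p['K']@c;return q[:2]/q[2]
E
cat > look.py <<'E'
from h import *
Z=dict(stand=0,leg=0,tab_face=.087,pad_face=.087,pointer=.037,mark_line=.037,lever=0,date_stamp=0,tape_dispenser=0,button_box=0,thread_red=0,thread_navy=0)
for c in ("scene","top","wrist"):
    p=imaging.snapshot(c);save(p,c+'0.png')
    for l,z in Z.items():
        if c=='wrist' and l not in('tab_face','pad_face','pointer','mark_line'):continue
        q=imaging.spot_point(p,l)
        for e in q[:2]:print(c,l,np.round(e['xy'],1),round(e['confidence'],2),np.round(atz(p,e['xy'],z,c=='wrist'),4))
s=telemetry.sense();print(s)
E
python3 look.py
```

```text
pics
scene stand [340.  270.3] 0.69 [ 0.5537 -0.0562  0.    ]
scene leg [331.9 256.9] 0.89 [0.5688 0.02   0.    ]
scene tab_face [328.  226.8] 0.75 [0.5688 0.0419 0.087 ]
scene pad_face [339.  236.8] 0.54 [ 0.5672 -0.0262  0.087 ]
scene pointer [321.2 247.6] 0.66 [0.5371 0.0239 0.037 ]
scene pointer [332.6 259.8] 0.43 [ 0.5332 -0.0521  0.037 ]
scene mark_line [323.4 265.1] 0.42 [ 0.4984 -0.0652  0.037 ]
scene mark_line [337.4 235.9] 0.21 [0.6107 0.0641 0.037 ]
scene lever [329.8 256.1] 0.76 [0.5656 0.027  0.    ]
scene lever [332.  257.6] 0.37 [0.5671 0.0163 0.    ]
scene date_stamp [456.6 344.5] 0.85 [ 0.6299 -0.4659  0.    ]
scene tape_dispenser [434.7 380.7] 0.98 [ 0.5145 -0.5398 -0.    ]
scene button_box [249.  206.3] 0.73 [0.4831 0.4607 0.    ]
scene thread_red [269.7 216. ] 0.46 [ 0.5158  0.3562 -0.    ]
scene thread_red [319.3 246.7] 0.44 [0.5644 0.0915 0.    ]
scene thread_navy [252.9 221.6] 0.58 [0.4523 0.3442 0.    ]
top stand [324.3 248.3] 0.89 [ 0.549  -0.0497  0.    ]
top leg [302.5 248.9] 0.91 [0.5657 0.0248 0.    ]
top tab_face [177.4 301.9] 0.72 [0.4373 0.4647 0.087 ]
[... 692 characters left out ...]
]
{'t': 1.55, 'joints': array([ 1.01370029e+00,  1.80815242e-01,  1.60700030e+00, -1.06817120e-05,
        1.35378252e+00, -2.06286975e-01]), 'qvel': array([ 1.39587967e-03,  2.72632592e-03, -7.67430810e-04,  1.29152360e-03,
       -3.21872086e-04,  5.78898716e-05]), 'effort': array([-1.35020564e-04, -4.44834495e+01, -3.51676369e+01, -3.34784945e-04,
        6.94463542e-04, -2.28595485e-05]), 'tool_pos': array([0.19759231, 0.54000214, 0.23127973]), 'ee_rot': array([-3.14158522e+00,  9.10213027e-06,  2.79078589e+00]), 'wrist_force': array([-0.14953432,  0.20018553,  0.69262878]), 'wrist_torque': array([ 0.0526933 , -0.013561  ,  0.01756562]), 'finger_force': 0.0, 'width': 0.08520813542545606}
```

Run:
```python
import cv2
a=cv2.imread('pics/top0.png')[180:320,230:430];b=cv2.imread('pics/scene0.png')[200:310,270:400]
cv2.imwrite('pics/tc.png',cv2.resize(a,None,fx=4,fy=4,interpolation=cv2.INTER_CUBIC))
cv2.imwrite('pics/sc.png',cv2.resize(b,None,fx=5,fy=5,interpolation=cv2.INTER_CUBIC))
```

```text
(no output)
```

View pics/tc.png

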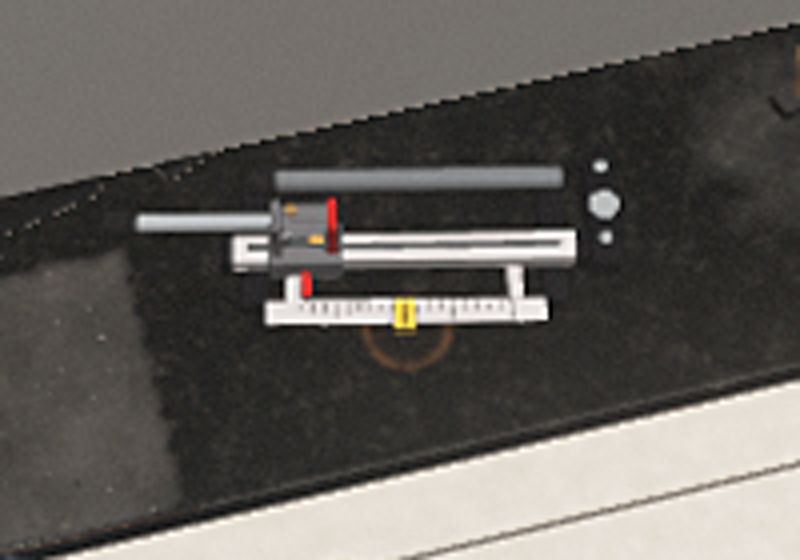

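View pics/sc.png

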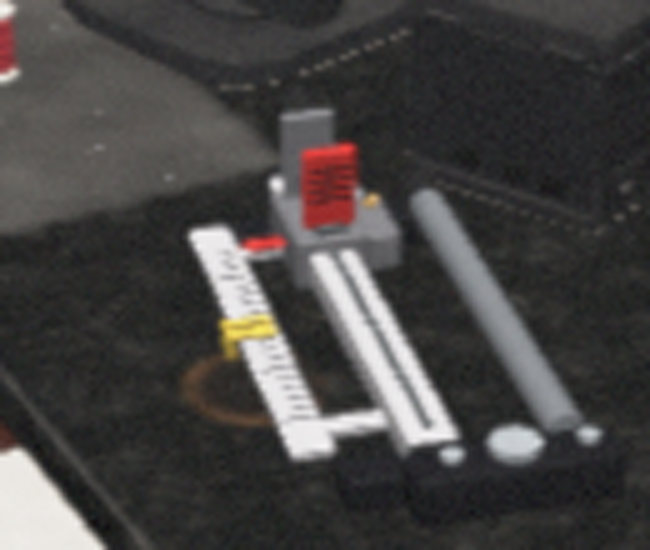

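```bash
cat > w.py <<'E'
from h import *
p=imaging.snapshot('top')
def c(u,v,z): return atz(p,(230+(u-1.5)/4,180+(v-1.5)/4),z)
for n,a,b,z in [('tubeT',(232,234),(576,229),.045),('tubeB',(232,271),(576,265),.045),('ledgeT',(266,302),(548,297),.036),('ledgeB',(266,325),(548,320),.036)]:
    A,B=c(*a,z),c(*b,z);d=A-B;print(n,A[:2].round(4),B[:2].round(4),np.hypot(*d[:2]),np.degrees(np.arctan2(d[1],d[0])))
print('ptr',c(306,297,.037),'mark',c(404,299,.037),'padtop',c(332,200,.105),c(332,250,.105))
print(r.grasp_offset, p['view'],p['K'])
s=imaging.snapshot('wrist');save(s,'w0.png')
E
python3 w.py
```

```text
tubeT [0.5964 0.0692] [ 0.5275 -0.2194] 0.2967055573943756 76.5628836875768
tubeB [0.5615 0.0774] [ 0.494  -0.2091] 0.2942984182111699 76.74159663839842
ledgeT [0.53   0.0554] [ 0.4748 -0.179 ] 0.2407915072480859 76.75148538742033
ledgeB [0.5088 0.0605] [ 0.4539 -0.1727] 0.2395598910887979 76.74522106357105
ptr [0.52563239 0.02129283 0.037     ] mark [ 0.50301633 -0.05922328  0.037     ] padtop [ 0.5752713  -0.01441078  0.105     ] [ 0.52937486 -0.002686    0.105     ]
0.0187 [[-2.48720933e-01 -9.68574962e-01  6.63275142e-04  1.23823038e-01]
 [-8.59165590e-01  2.20309369e-01 -4.61842257e-01  4.96813119e-01]
 [ 4.47182721e-01 -1.15439700e-01 -8.86961831e-01  1.77149788e+00]
 [ 0.00000000e+00  0.00000000e+00  0.00000000e+00  1.00000000e+00]] [[577.46960822   0.         314.18439297]
 [  0.         577.46960822 244.26336621]
 [  0.           0.           1.        ]]
```

carry_out --deltas '[[[0,0,0,0,0,-0.1186],[-34,-30.6,5,0,0,0],[-34,-30.6,5,0,0,0],[-34,-30.6,5,0,0,0],[-34,-30.6,5,0,0,0]]]' --hand 0 --force 30

```text
t: 2.15
tool_pos: [0.3024, 0.3883, 0.2113]
ee_rot: [3.141, 0.0, 2.91]
wrist_force: [0.3, 0.3, 1.2]
width: 0.0852
finger_force: 0.0
```

carry_out --deltas '[[[-34,-30.6,5,0,0,0],[-34,-30.6,5,0,0,0],[-34,-30.6,5,0,0,0],[-34,-30.6,5,0,0,0],[-34,-30.6,5,0,0,0]]]'

```text
t: 2.65
tool_pos: [0.4329, 0.1999, 0.1864]
ee_rot: [3.141, 0.001, 2.909]
wrist_force: [0.8, -0.0, -0.3]
width: 0.0855
finger_force: 0.0
```

carry_out --deltas '[[[-34,-30.6,5,0,0,0],[-34,-30.6,5,0,0,0],[-34,-30.6,5,0,0,0],[-34,-30.6,5,0,0,0],[-34,-30.6,5,0,0,0]]]'

```text
t: 3.15
tool_pos: [0.5632, 0.0118, 0.1612]
ee_rot: [3.141, 0.0, 2.909]
wrist_force: [0.4, 0.2, 0.4]
width: 0.0853
finger_force: 0.0
```

```bash
cat > m.py <<'E'
from h import *
import sys
ey=np.array([.2300,.9732]);ex=np.array([.9732,-.2300])
Z=dict(tab_face=.087,pad_face=.087,pointer=.037,mark_line=.037,leg=0)
for c in sys.argv[2:]:
    p=imaging.snapshot(c);save(p,c+sys.argv[1]+'.png')
    for l,z in Z.items():
        for e in imaging.spot_point(p,l)[:2]:
            P=atz(p,e['xy'],z,c=='wrist')[:2];print(c,l,np.round(e['xy'],1),round(e['confidence'],2),'x %.4f y %.4f'%(P@ex,P@ey))
s=telemetry.sense();P=s['tool_pos'][:2];print('tcp x %.4f y %.4f z %.4f'%(P@ex,P@ey,s['tool_pos'][2]),s['ee_rot'],s['width'],s['wrist_force'].round(1),s['t'])
E
python3 m.py 1 wrist top scene
```

```text
wrist tab_face [362.  256.3] 0.83 x 0.5452 y 0.1702
wrist pad_face [268.6 257.9] 0.56 x 0.5462 y 0.1125
wrist pointer [313.9 179.4] 0.92 x 0.5038 y 0.1405
wrist mark_line [201.1 177.9] 0.9 x 0.5012 y 0.0571
wrist leg [313.4 227.7] 0.86 x 0.5489 y 0.1401
top tab_face [206.6 284.6] 0.68 x 0.3769 y 0.4640
scene tab_face [328.7 232.1] 0.65 x 0.5378 y 0.1396
scene pad_face [335.7 238.4] 0.65 x 0.5469 y 0.0984
scene pointer [320.3 245.2] 0.65 x 0.5180 y 0.1612
scene mark_line [322.5 264.7] 0.57 x 0.4982 y 0.0539
scene mark_line [436. 382.] 0.57 x 0.6066 y -0.4491
scene leg [334.1 258.6] 0.83 x 0.5525 y 0.1392
scene leg [433.5 379.1] 0.67 x 0.6244 y -0.4018
tcp x 0.5440 y 0.1426 z 0.1613 [3.14158637e+00 5.04937502e-05 2.90958549e+00] 0.08535416006627958 [-0.2 -0.6  0.8] 4.05
```

View pics/wrist1.png

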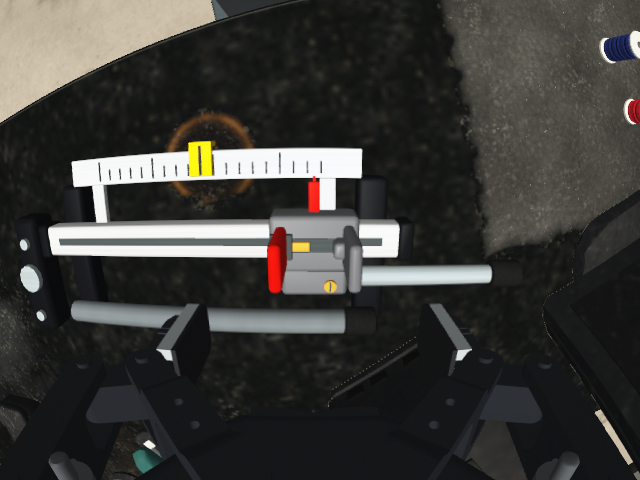

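carry_out --deltas '[[[-0.5,0,20,0,0,0],[0,0,25,0,0,0],[0,0,25,0,0,0],[0,0,15,0,0,0],[0,0,9,0,0,0]]]'

```text
t: 4.55
tool_pos: [0.5619, 0.0135, 0.0658]
ee_rot: [-3.142, -0.002, 2.909]
wrist_force: [-0.5, 0.3, -0.4]
width: 0.0855
finger_force: 0.0
```

carry_out --deltas '[[[0,0,0,0,0,0],[0,0,0,0,0,0],[0,0,0,0,0,0],[0,0,0,0,0,0],[0,0,0,0,0,0]]]' --hand 0.25

```text
t: 5.05
tool_pos: [0.5632, 0.0134, 0.068]
ee_rot: [3.142, 0.001, 2.909]
wrist_force: [-0.8, -0.8, -1.0]
width: 0.0642
finger_force: 0.0
```

```bash
python3 m.py 2 wrist
```

```text
wrist tab_face [380.5 336.3] 0.87 x 0.5463 y 0.1678
wrist tab_face [307.9 199.1] 0.66 x 0.4933 y 0.1400
wrist pad_face [240.3 337.9] 0.8 x 0.5472 y 0.1134
wrist pointer [311.9 199.7] 0.79 x 0.5022 y 0.1411
wrist mark_line [146.3 200. ] 0.81 x 0.5009 y 0.0573
wrist leg [312.  263.9] 0.72 x 0.5476 y 0.1409
tcp x 0.5445 y 0.1425 z 0.0673 [-3.14157938e+00  1.69245588e-05  2.90942476e+00] 0.06420577572768385 [-0.2  0.4  0.5] 5.35
```

View pics/wrist2.png

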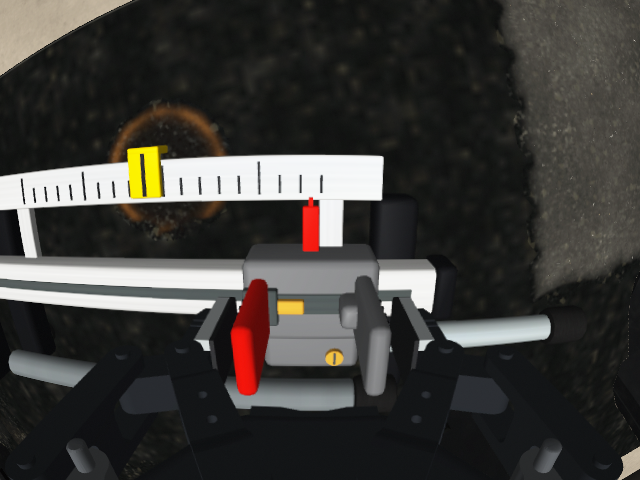

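carry_out --deltas '[[[0,-4,0,0,0,0],[0,-5,0,0,0,0],[0,-8,0,0,0,0],[0,-8,0,0,0,0],[0,-8,0,0,0,0]]]'

```text
t: 5.85
tool_pos: [0.5549, -0.0191, 0.0673]
ee_rot: [3.141, -0.0, 2.909]
wrist_force: [1.1, 4.3, 0.1]
width: 0.064
finger_force: 2.3
```

carry_out --deltas '[[[0,-8,0,0,0,0],[0,-8,0,0,0,0],[0,-8,0,0,0,0],[0,-8,0,0,0,0],[0,-6,0,0,0,0]]]'

```text
t: 6.35
tool_pos: [0.546, -0.0563, 0.0672]
ee_rot: [3.142, -0.0, 2.909]
wrist_force: [0.5, 5.6, 0.1]
width: 0.0641
finger_force: 2.5
```

carry_out --deltas '[[[0,-4,0,0,0,0],[0,-2,0,0,0,0],[0,0,0,0,0,0],[0,0,0,0,0,0],[0,0,0,0,0,0]]]'

```text
t: 6.85
tool_pos: [0.5449, -0.0613, 0.0672]
ee_rot: [-3.142, -0.0, 2.91]
wrist_force: [-1.2, 3.7, 1.3]
width: 0.0638
finger_force: 1.9
```

```bash
python3 m.py 3 wrist
```

```text
wrist tab_face [397.1 339.3] 0.78 x 0.5468 y 0.0975
wrist pad_face [252.6 341.1] 0.56 x 0.5474 y 0.0415
wrist pad_face [396.  336.7] 0.53 x 0.5456 y 0.0969
wrist pointer [320.8 200.9] 0.71 x 0.5019 y 0.0684
wrist mark_line [296.4 197.3] 0.97 x 0.5002 y 0.0569
wrist leg [321.7 267. ] 0.74 x 0.5485 y 0.0699
tcp x 0.5444 y 0.0657 z 0.0673 [ 3.14147633e+00 -2.85719791e-04  2.90956762e+00] 0.0644813403588794 [-0.7  5.5  2. ] 7.15
```

View pics/wrist3.png

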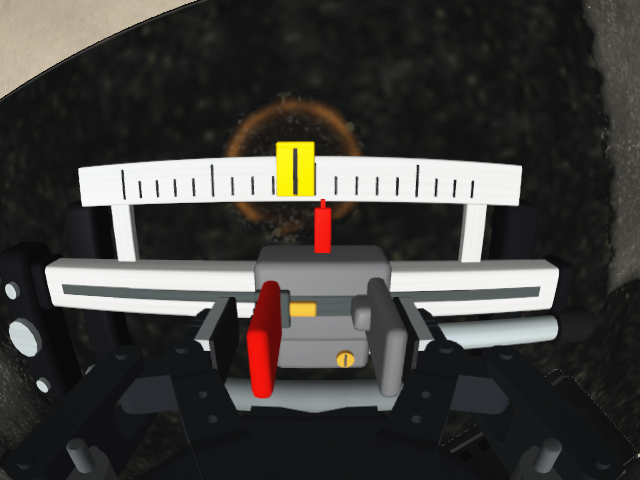

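```bash
cat > px.py <<'E'
from h import *
import sys
ey=np.array([.2300,.9732])
def meas(p):
    a=p['pixels'].astype(int);R,G,B=a[...,0],a[...,1],a[...,2]
    red=(R>120)&(G<90)&(B<90);red[230:]=0;red[:195]=0
    yel=(R>150)&(G>130)&(B<110);yel[230:]=0
    ys,xs=np.nonzero(red)
    tip=ys.min();m=ys<=tip+4;tx=(xs[m].min()+xs[m].max())/2;bx=xs[ys>tip+15].mean() 
    Y,X=np.nonzero(yel);y0,y1,x0,x1=Y.min(),Y.max(),X.min(),X.max()
    rows=range(y1-16,y1-5);L=[]
    for y in rows:
        d=np.clip(150-R[y,x0+8:x1-7],0,None);
        if d.sum()>0:L.append((d*np.arange(x0+8,x1-7)).sum()/d.sum())
    lx=np.median(L);return (tx,tip),bx,(lx,y1-2),(x0,x1,y0,y1)
if __name__=='__main__':
    p=imaging.snapshot('wrist');save(p,sys.argv[1])
    t,bx,l,bb=meas(p);A=atz(p,t,.037,True)[:2]@ey;C=atz(p,l,.037,True)[:2]@ey;Bd=atz(p,(bx,t[1]+25),.037,True)[:2]@ey
    print('tip',t,A,'body',bx,Bd,'line',l,C,bb,'diff mm',(A-C)*1e3,(Bd-C)*1e3)
    s=telemetry.sense();P=s['tool_pos'][:2]@ey;print('tcp y %.4f w %.4f tabfinger %.4f ff %.1f t %.2f'%(P,s['width'],P+s['width']/2,s['finger_force'],s['t']))
E
python3 px.py a.png
```

```text
tip (np.float64(322.5), np.int64(199)) 0.06920971605684707 body 322.0 0.06904255039252895 line (np.float64(294.50531914893617), np.int64(193)) 0.05608117050807322 (np.int64(276), np.int64(314), np.int64(142), np.int64(195)) diff mm 13.12854554877385 12.961379884455726
tcp y 0.0657 w 0.0638 tabfinger 0.0976 ff 2.2 t 7.20
```

carry_out --deltas '[[[0,-4,0,0,0,0],[0,-4,0,0,0,0],[0,-3,0,0,0,0],[0,0,0,0,0,0],[0,0,0,0,0,0]]]'

```text
t: 7.7
tool_pos: [0.5423, -0.0722, 0.0672]
ee_rot: [-3.142, -0.0, 2.909]
wrist_force: [-2.3, 3.6, 2.2]
width: 0.0644
finger_force: 2.0
```

```bash
python3 px.py b.png
python3 - <<'E'
import cv2
a=cv2.imread('pics/b.png')[130:260,250:400];cv2.imwrite('pics/bc.png',cv2.resize(a,None,fx=4,fy=4,interpolation=cv2.INTER_NEAREST))
E
```

```text
tip (np.float64(322.5), np.int64(199)) 0.05802268256115046 body 322.0 0.05785189398283356 line (np.float64(319.1152647975078), np.int64(193)) 0.05642359282519184 (np.int64(300), np.int64(338), np.int64(142), np.int64(195)) diff mm 1.5990897359586185 1.428301157641719
tcp y 0.0546 w 0.0640 tabfinger 0.0866 ff 2.0 t 7.75
```

View pics/bc.png

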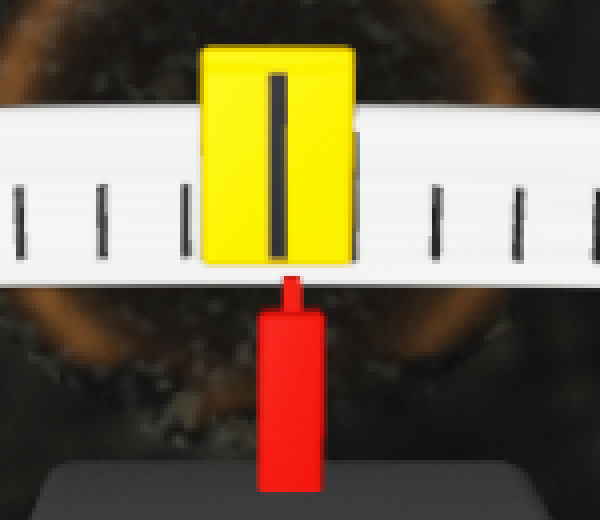

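carry_out --deltas '[[[0,-1,0,0,0,0],[0,-0.6,0,0,0,0],[0,0,0,0,0,0],[0,0,0,0,0,0],[0,0,0,0,0,0]]]'

```text
t: 8.25
tool_pos: [0.542, -0.0736, 0.0672]
ee_rot: [3.142, -0.0, 2.91]
wrist_force: [-2.0, 4.6, 1.4]
width: 0.064
finger_force: 2.2
```

```bash
python3 px.py c.png; python3 px.py c2.png
```

```text
tip (np.float64(322.5), np.int64(199)) 0.056586047470719485 body 322.0 0.05641824246563157 line (np.float64(321.76785714285717), np.int64(193)) 0.05622829652961076 (np.int64(303), np.int64(341), np.int64(141), np.int64(195)) diff mm 0.35775094110872263 0.1899459360208064
tcp y 0.0531 w 0.0640 tabfinger 0.0851 ff 2.2 t 8.30
tip (np.float64(322.5), np.int64(199)) 0.05658637604388266 body 322.0 0.056418527347803595 line (np.float64(321.76785714285717), np.int64(193)) 0.05622863593597095 (np.int64(303), np.int64(341), np.int64(141), np.int64(195)) diff mm 0.35774010791170957 0.18989141183264197
tcp y 0.0531 w 0.0643 tabfinger 0.0852 ff 2.2 t 8.35
```

carry_out --deltas '[[[0,0.4,0,0,0,0],[0,0.4,0,0,0,0],[0,0,0,0,0,0],[0,0,0,0,0,0],[0,0,0,0,0,0]]]' --hand 0.275

```text
t: 8.85
tool_pos: [0.5424, -0.0729, 0.0674]
ee_rot: [3.142, 0.0, 2.909]
wrist_force: [-0.4, 4.8, 2.1]
width: 0.0622
finger_force: 2.3
```

```bash
python3 px.py d.png
```

```text
tip (np.float64(320.5), np.int64(198)) 0.056346913543043074 body 320.0 0.056161866327734025 line (np.float64(320.5037037037037), np.int64(193)) 0.05633925425063595 (np.int64(302), np.int64(339), np.int64(141), np.int64(195)) diff mm 0.007659292407126428 -0.17738792290192262
tcp y 0.0538 w 0.0619 tabfinger 0.0847 ff 2.3 t 8.90
```

carry_out --deltas '[[[0,0.6,0,0,0,0],[0,0.5,0,0,0,0],[0,0,0,0,0,0],[0,0,0,0,0,0],[0,0,0,0,0,0]]]' --hand 0.3

```text
t: 9.4
tool_pos: [0.5428, -0.072, 0.0675]
ee_rot: [3.142, 0.001, 2.909]
wrist_force: [1.0, 3.5, 2.4]
width: 0.0598
finger_force: 2.2
```

carry_out --deltas '[[[0,0.6,0,0,0,0],[0,0.5,0,0,0,0],[0,0,0,0,0,0],[0,0,0,0,0,0],[0,0,0,0,0,0]]]' --hand 0.325

```text
t: 9.9
tool_pos: [0.5431, -0.0709, 0.0675]
ee_rot: [3.142, 0.001, 2.909]
wrist_force: [1.5, 3.8, 1.7]
width: 0.0579
finger_force: 2.2
```

carry_out --deltas '[[[0,0.6,0,0,0,0],[0,0.5,0,0,0,0],[0,0,0,0,0,0],[0,0,0,0,0,0],[0,0,0,0,0,0]]]' --hand 0.35

```text
t: 10.4
tool_pos: [0.5432, -0.0698, 0.0673]
ee_rot: [3.142, 0.0, 2.909]
wrist_force: [2.7, 5.2, 1.8]
width: 0.0557
finger_force: 2.2
```

```bash
python3 px.py e.png
```

```text
tip (np.float64(313.5), np.int64(198)) 0.05632792502015723 body 313.0 0.05609094875388935 line (np.float64(313.5230769230769), np.int64(193)) 0.05633840442126415 (np.int64(294), np.int64(332), np.int64(141), np.int64(195)) diff mm -0.01047940110691925 -0.24745566737480185
tcp y 0.0571 w 0.0556 tabfinger 0.0849 ff 2.3 t 10.45
```

carry_out --deltas '[[[0,0.6,0,0,0,0],[0,0.5,0,0,0,0],[0,0,0,0,0,0],[0,0,0,0,0,0],[0,0,0,0,0,0]]]' --hand 0.375

```text
t: 10.95
tool_pos: [0.5434, -0.0687, 0.0675]
ee_rot: [-3.142, 0.0, 2.909]
wrist_force: [1.2, 3.5, 5.7]
width: 0.0535
finger_force: 7.2
```

carry_out --deltas '[[[0,0.6,0,0,0,0],[0,0.5,0,0,0,0],[0,0,0,0,0,0],[0,0,0,0,0,0],[0,0,0,0,0,0]]]' --hand 0.4

```text
t: 11.45
tool_pos: [0.5437, -0.0676, 0.0678]
ee_rot: [-3.142, 0.0, 2.91]
wrist_force: [0.9, 4.0, 8.0]
width: 0.0514
finger_force: 7.2
```

```bash
python3 px.py f.png
```

```text
tip (np.float64(309.0), np.int64(198)) 0.056404962699592456 body 309.0 0.056374622910493014 line (np.float64(308.8384879725086), np.int64(192)) 0.05633535594517695 (np.int64(290), np.int64(328), np.int64(141), np.int64(194)) diff mm 0.06960675441550906 0.03926696531606627
tcp y 0.0593 w 0.0514 tabfinger 0.0850 ff 7.2 t 11.50
```

carry_out --deltas '[[[0,0.5,0,0,0,0],[0,0.5,0,0,0,0],[0,0,0,0,0,0],[0,0,0,0,0,0],[0,0,0,0,0,0]]]' --hand 0.425

```text
t: 12.0
tool_pos: [0.544, -0.0667, 0.0679]
ee_rot: [-3.142, 0.0, 2.91]
wrist_force: [-0.5, 5.3, 7.9]
width: 0.0492
finger_force: 7.2
```

carry_out --deltas '[[[0,0.6,0,0,0,0],[0,0.5,0,0,0,0],[0,0,0,0,0,0],[0,0,0,0,0,0],[0,0,0,0,0,0]]]' --hand 0.45

```text
t: 12.5
tool_pos: [0.5443, -0.0656, 0.068]
ee_rot: [-3.142, 0.0, 2.91]
wrist_force: [-0.5, 4.8, 9.2]
width: 0.0473
finger_force: 7.2
```

carry_out --deltas '[[[0,0.5,0,0,0,0],[0,0.5,0,0,0,0],[0,0,0,0,0,0],[0,0,0,0,0,0],[0,0,0,0,0,0]]]' --hand 0.475

```text
t: 13.0
tool_pos: [0.5445, -0.0647, 0.068]
ee_rot: [-3.141, 0.001, 2.909]
wrist_force: [0.1, 3.9, 9.3]
width: 0.045
finger_force: 7.2
```

```bash
python3 px.py g.png
```

```text
tip (np.float64(302.0), np.int64(198)) 0.05618034453487787 body 302.5 0.05633799746113032 line (np.float64(302.2305295950156), np.int64(192)) 0.0563056632897879 (np.int64(283), np.int64(321), np.int64(141), np.int64(194)) diff mm -0.12531875491002958 0.032334171342421336
tcp y 0.0623 w 0.0451 tabfinger 0.0849 ff 7.2 t 13.05
```

carry_out --deltas '[[[0,0.6,0,0,0,0],[0,0.5,0,0,0,0],[0,0,0,0,0,0],[0,0,0,0,0,0],[0,0,0,0,0,0]]]' --hand 0.5

```text
t: 13.55
tool_pos: [0.5448, -0.0636, 0.068]
ee_rot: [-3.141, 0.001, 2.909]
wrist_force: [0.4, 5.1, 10.0]
width: 0.0428
finger_force: 7.2
```

carry_out --deltas '[[[0,0.6,0,0,0,0],[0,0.5,0,0,0,0],[0,0,0,0,0,0],[0,0,0,0,0,0],[0,0,0,0,0,0]]]' --hand 0.525

```text
t: 14.05
tool_pos: [0.5452, -0.0626, 0.0681]
ee_rot: [-3.141, 0.001, 2.909]
wrist_force: [0.5, 5.0, 9.4]
width: 0.0405
finger_force: 7.2
```

```bash
python3 px.py i.png
```

```text
tip (np.float64(298.0), np.int64(198)) 0.05648576557930671 body 298.0 0.056373710797655956 line (np.float64(297.6326530612245), np.int64(192)) 0.0563359702889491 (np.int64(278), np.int64(316), np.int64(140), np.int64(194)) diff mm 0.1497952903576072 0.0377405087068558
tcp y 0.0645 w 0.0405 tabfinger 0.0848 ff 7.2 t 14.10
```

carry_out --deltas '[[[0,0.5,0,0,0,0],[0,0.5,0,0,0,0],[0,0,0,0,0,0],[0,0,0,0,0,0],[0,0,0,0,0,0]]]' --hand 0.55

```text
t: 14.6
tool_pos: [0.5454, -0.0616, 0.0681]
ee_rot: [-3.141, 0.001, 2.909]
wrist_force: [-0.1, 4.4, 8.9]
width: 0.0385
finger_force: 7.2
```

carry_out --deltas '[[[0,0.2,0,0,0,0],[0,0,0,0,0,0],[0,0,0,0,0,0],[0,0,0,0,0,0],[0,0,0,0,0,0]]]' --hand 0.6

```text
t: 15.1
tool_pos: [0.5455, -0.0616, 0.0683]
ee_rot: [-3.141, 0.001, 2.91]
wrist_force: [-0.8, 4.5, 10.7]
width: 0.0365
finger_force: 29.2
```

```bash
python3 px.py j.png
```

```text
tip (np.float64(294.5), np.int64(198)) 0.0557997304437853 body 294.5 0.05566510132812558 line (np.float64(295.3831168831169), np.int64(192)) 0.056244059967945015 (np.int64(276), np.int64(314), np.int64(140), np.int64(194)) diff mm -0.4443295241597159 -0.578958639819438
tcp y 0.0655 w 0.0375 tabfinger 0.0843 ff 29.2 t 15.15
```

View pics/j.png

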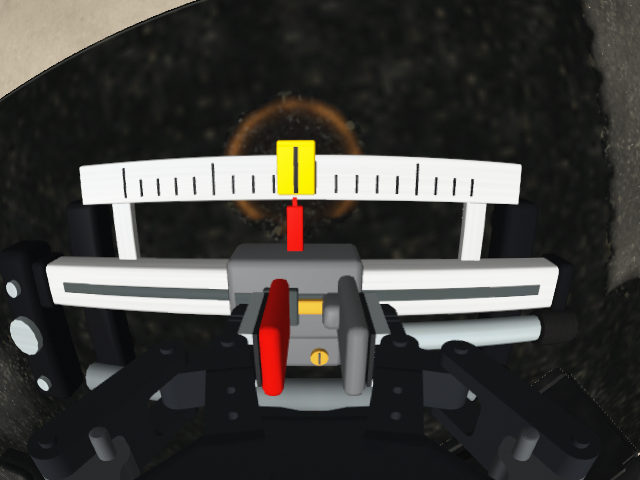

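carry_out --deltas '[[[0,0.5,0,0,0,0],[0,0,0,0,0,0],[0,0,0,0,0,0],[0,0,0,0,0,0],[0,0,0,0,0,0]]]'

```text
t: 15.65
tool_pos: [0.5456, -0.0611, 0.0683]
ee_rot: [-3.141, 0.001, 2.91]
wrist_force: [-1.0, 4.4, 10.8]
width: 0.0371
finger_force: 29.1
```

```bash
python3 px.py k.png;python3 px.py k2.png
```

```text
tip (np.float64(294.5), np.int64(198)) 0.05626410137285 body 294.5 0.05612951492769568 line (np.float64(294.5052356020942), np.int64(192)) 0.05629430050560188 (np.int64(275), np.int64(313), np.int64(140), np.int64(194)) diff mm -0.03019913275188052 -0.16478557790619575
tcp y 0.0660 w 0.0371 tabfinger 0.0845 ff 29.1 t 15.70
tip (np.float64(294.5), np.int64(198)) 0.05626409092379998 body 294.5 0.05612950343482698 line (np.float64(294.5025773195876), np.int64(192)) 0.05629303615958818 (np.int64(275), np.int64(313), np.int64(140), np.int64(194)) diff mm -0.028945235788203905 -0.1635327247612034
tcp y 0.0660 w 0.0372 tabfinger 0.0846 ff 29.1 t 15.75
```

On the mark, lever closed and pinched; handing in.

```bash
python3 -c "
from h import *
print(workorder.hand_in())"
```

```text
the job is handed in; nothing more can be done
None
```

The leg is held on its mark (pointer within about 0.2 mm of the line in the last wrist images), the lever is fully closed and pinched against the tab at 29 N, and the job was handed in after about 16 s; the verdict was not shown.

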